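# Rake the loose markers into rows against the fence

## Task

Pick up the rake and use it to comb the three scattered markers together on the board until they lie flat in parallel rows, side by side, pressed up against the metal fence along the board's near edge. Then stand the rake upright on the bench, off the board, and let go of it. Move the markers only with the rake, never with the gripper, and leave the other things on the bench where they are.

Things in the scene. Friction and masses are not known exactly. Their poses are not given: they have to be found in the camera images.
- fence_board: fixed board with a grey bed; all sizes in mm: 300 (its x) x 270 (its y), bed top 10 above the bench. Origin at the centre of its underside on the bench. An aluminium fence, 28 high above the bench and 18 thick, runs along y on its near edge; the fence's inner face is at x = -130 of the board. The other three sides are open. x points from the fence across the bed, away from the robot.
- rake: loose hand rake, 0.25 kg (sizes in mm), standing on its tines on the bench left or right of the board. Origin: centre of its underside (tine ends). Wooden head 220 along y, 36 along x, top 41 to 48 up; nine orange tines under it, 18 apart. Upright square handle 26 x 26, sides along x and y, in the middle from 48 to 110, with a 28 x 28 cap to 116. Both long sides are alike.
- marker_a: marker pen, white with a black cap, 135 mm long, 17 x 16 mm thick, loose, 15 g, starts nearest the fence. Origin at mid-length on the side that is underneath at the start; its length runs along its y axis; z is up at the start. It rolls and slides easily when pushed, so its origin turns with it: use the _mid point.
- marker_a_mid (a point): centre of the marker, on its long axis at mid-length (8 mm above the bed when it lies there); y along its length
- marker_b: marker pen, white with a blue cap, 135 mm long, 17 x 16 mm thick, loose, 15 g, starts between the other two. Origin at mid-length on the side that is underneath at the start; its length runs along its y axis; z is up at the start. It rolls and slides easily when pushed, so its origin turns with it: use the _mid point.
- marker_b_mid (a point): centre of the marker, on its long axis at mid-length (8 mm above the bed when it lies there); y along its length
- marker_c: marker pen, white with a black cap, 135 mm long, 17 x 16 mm thick, loose, 15 g, starts farthest from the fence. Origin at mid-length on the side that is underneath at the start; its length runs along its y axis; z is up at the start. It rolls and slides easily when pushed, so its origin turns with it: use the _mid point.
- marker_c_mid (a point): centre of the marker, on its long axis at mid-length (8 mm above the bed when it lies there); y along its length
- carton: small brown cardboard box, 103 x 77 x 57 mm high, on the other side of the board from the rake; bystander. Origin: centre of its underside
- calculator: grey desk calculator, 118 x 70 x 15 mm high, bystander at the front left. Origin: centre of its underside
- battery_pack: black battery pack, 76 x 38 x 22 mm high, bystander at the front right. Origin: centre of its underside
There are look-alikes about, which are no part of the job. What is shaped like the marker_a but pink is not meant.

How it is judged:
On the way, in this order (a step that is already met when the one before it is completed fails the run):
1. the rake is held in the gripper over the board (contact force between the fingers and rake above 0.5 N and horizontal distance between rake and fence_board below 0.18 m), for 0.2 s.
2. with the rake in the gripper, the three markers lie in parallel rows against the fence (contact force between the fingers and rake above 0.5 N and x of marker_a_mid in the frame of fence_board between -0.13 and -0.07 m and y of marker_a_mid in the frame of fence_board between -0.135 and 0.135 m and height (world z) of each of marker_a_mid, marker_b_mid, marker_c_mid below 0.024 m and angle between the y axis of each of marker_a_mid, marker_b_mid, marker_c_mid and the y axis of fence_board, either way round below 0.14 rad and x of marker_b_mid in the frame of fence_board between -0.13 and -0.07 m and y of marker_b_mid in the frame of fence_board between -0.135 and 0.135 m and x of marker_c_mid in the frame of fence_board between -0.13 and -0.07 m and y of marker_c_mid in the frame of fence_board between -0.135 and 0.135 m), for 0.1 s.
At the end, for the whole second after the job is handed in: each marker lies flat on the bed (middle under 24 mm above the bench), parallel to the fence within 0.14 rad, its middle within 60 mm of the fence's inner face (three side by side take about 50 mm); the rake stands upright, released, on the bench itself, off the board; all at rest (x of marker_a_mid in the frame of fence_board between -0.13 and -0.07 m and y of marker_a_mid in the frame of fence_board between -0.135 and 0.135 m and height (world z) of each of marker_a_mid, marker_b_mid, marker_c_mid below 0.024 m and angle between the y axis of each of marker_a_mid, marker_b_mid, marker_c_mid and the y axis of fence_board, either way round below 0.14 rad and x of marker_b_mid in the frame of fence_board between -0.13 and -0.07 m and y of marker_b_mid in the frame of fence_board between -0.135 and 0.135 m and x of marker_c_mid in the frame of fence_board between -0.13 and -0.07 m and y of marker_c_mid in the frame of fence_board between -0.135 and 0.135 m and height (world z) of rake between -0.005 and 0.005 m and angle between rake's own z axis and vertical below 0.1 rad and linear speed of each of marker_a, marker_b, marker_c, rake below 0.02 m/s); the robot touches nothing.
It fails at once if the robot touches a marker directly, not with the rake (contact force between any of the fingers, the arm and marker_a above 0.5 N or contact force between any of the fingers, the arm and marker_b above 0.5 N or contact force between any of the fingers, the arm and marker_c above 0.5 N).
It fails at once if the carton, calculator or battery pack is displaced by more than 40 mm (distance of any of carton, calculator, battery_pack from where it was at the start of the episode above 0.04 m).
It also fails if it takes over 58 s, if anything falls off the work surface, if the arm or the gripper's body presses on something with over 40 N, if the wrist force passes 120 N, or if a joint passes its speed limit or range.

## Robot

A 7-joint arm with a two-finger parallel gripper is mounted at the origin on a cart in front of the work surface, level with it; the furniture and walls round the work are solid. World frame = base frame: x ahead of the robot, y to its left, z up, the work surface at z = 0. Lengths are in m, angles in rad, forces in N, time in s.
With the tool pointing down it reaches from about 0.425 to 0.875 m from the base axis. Payload 4.7 kg.
Tool frame: the origin (TCP) lies where the fingers leave the gripper's body, on its centre line; the fingertips stand 70 mm ahead of it and the grasp point (between the pads) lies 51 mm ahead of it; z points along the fingers, y is the line along which they close (so a half turn about z gives the same grasp; the last joint's range is limited). The gripper opens to 87 mm and grips with 3 to 60 N. Pads are 19 mm wide; open, the fingers measure 117 mm over their backs; the gripper's body (75 mm by 190 mm) begins 51 mm behind the grasp point.
Start: joints at [-1.318, 0.321, -0.07, 1.45, 0.023, 1.371, -0.057], TCP at [0.154, 0.632, 0.292] pointing down, gripper open.
Joint ranges: [-2.86, 2.86], [-0.3, 2.09], [-1.38, 1.24], [0.06, 2.45], [-1.56, 4.7], [0.09, 2.05], [-2.69, 2.69]. Speed limits (rad/s): [2.57, 2.57, 3.14, 3.14, 3.14, 3.14, 3.14].

## Interface

Orientations are given as a rotation vector (axis times angle).
In Python, from bench import get_state, get_image, get_calibration, close_job gives the robot as it stands.
- The arm moves only by the tool send_rows, never from a script. Its argument "rows" is a list of rows, each an object of numbers: "hand": the finger opening in mm, from 0 to 87; "x", "y", "z": the shift along the world's x, y, z in mm; "roll": the turn about the world's z in degrees. A call has 1 to 10 rows; each row shifts and turns the commanded pose from where the row before left it; what a row does not reach is not made up. A row lasts 1/10 s, in which the tool goes at most 50 mm and 8.59 degrees, less where a joint would pass 70% of its speed; a pose out of reach is approached as far as the arm can. A call is refused whole if a number of a shift passes 50 or a number of a turn 8.59, either way. A call with a gripper value outside its range is refused whole. The fingers move at their own pace and stop on an object; "force" is the grip in N (left out, the last holds). Time passes only in rows, so rows that do not move let the fingers close. It gives the time, the measured TCP pose, the force, the opening and the grip force at its end, in the units of the state.
- get_state(): the state, without advancing time (a new reading comes with each control period).
- get_image(name): name is "side" or "top" or "wrist"; returns the picture (480x640x3 uint8, blue, green, red); there is no depth.
- get_calibration(name): a dict with "mtx" (3x3 intrinsics, pixels), "D" ([k1, k2, p1, p2, k3] as OpenCV has them; the pictures are not rectified), "world_from_camera" (4x4, takes a point from camera to world coordinates). Camera axes: x right, y down, z forward; pixel columns grow to the right and rows downward; lengths in m; the calibration is good to about 2 mm. A picture is of the moment at which its call begins: read the wrist's pose just before it. get_calibration takes no time and is no camera call; for the wrist camera it gives the pose at the moment of the call.
- close_job(): hands the job in; it is judged then, once.
The state is a dict: "time": time; "joint_positions": joint angles; "qd": joint speeds; "joint_torque": joint torques, N m; "position": TCP position; "tool_rot": TCP orientation; "ft_force": force on the tool from outside, world axes, zero at the start; "torque": the same for the moment, N m; "grip_width": opening from 0.0 (shut) to 1.0 (fully open); "grip_force": force on a finger pad.
Only numpy, scipy, OpenCV 4.12 (cv2) and the standard library are available. Lean on these libraries where they do the work, as an engineer would, in place of code of your own. Each camera call takes 0.05 s, during which the arm holds its last target. There are 200 camera calls.

## Working session

There is one attempt and no reset: what is moved stays moved. The work goes in short steps, Python scripts to look and compute and a tool call to move; the robot and the scene stay as the last step left them, time stands still between calls to the robot, and variables do not carry over. Pictures are saved under pics/ and viewed, at most 11 in all, crops included, and the job is handed in when it is done.

Besides the shell and the picture viewer there is one more tool, called after "Request:" in YAML: its name, and indented under it one key for each argument. send_rows: Moves the arm, as the interface text tells. Its arguments: {"type":"object","properties":{"rows":{"type":"array","items":{"type":"object","properties":{"hand":{"type":"number"},"x":{"type":"number"},"y":{"type":"number"},"z":{"type":"number"},"roll":{"type":"number"}}}},"force":{"type":"number"}},"required":["rows"]}

```bash
ls; mkdir -p pics; cat > h.py <<'E'
import numpy as np,cv2
from bench import *
def ray(name,pts,z):
    c=get_calibration(name);T=np.array(c["world_from_camera"])
    u=cv2.undistortPoints(np.array(pts,float).reshape(-1,1,2),np.array(c["mtx"]),np.array(c["D"])).reshape(-1,2)
    d=np.c_[u,np.ones(len(u))]@T[:3,:3].T;o=T[:3,3]
    z=np.broadcast_to(z,len(u))
    return o+d*((z-o[2])/d[:,2])[:,None]
def proj(name,P):
    c=get_calibration(name);W=np.linalg.inv(np.array(c["world_from_camera"]))
    return cv2.projectPoints(np.array(P,float),cv2.Rodrigues(W[:3,:3])[0],W[:3,3],np.array(c["mtx"]),np.array(c["D"]))[0].reshape(-1,2)
E
python3 - <<'E'
from h import *
for n in("top","side"): cv2.imwrite(f"pics/{n}0.png",get_image(n))
s=get_state();print(s["position"],s["tool_rot"],s["time"])
E
```

```text
pics
[0.15368723 0.63119457 0.29127463] [-3.74130292e-01 -3.11912217e+00  2.64793364e-03] 0.1
```

View pics/top0.png

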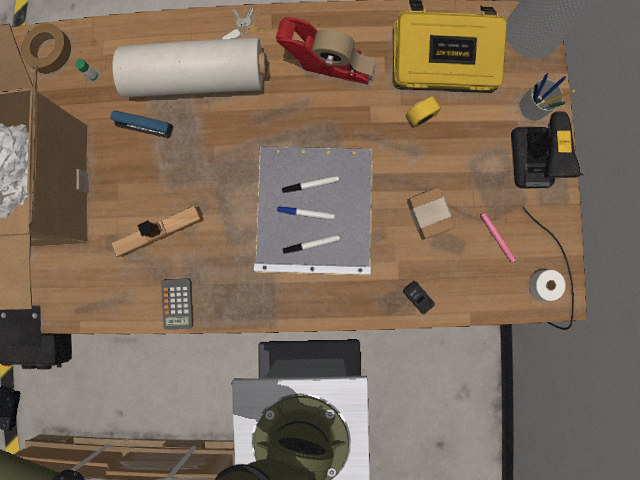

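View pics/side0.png

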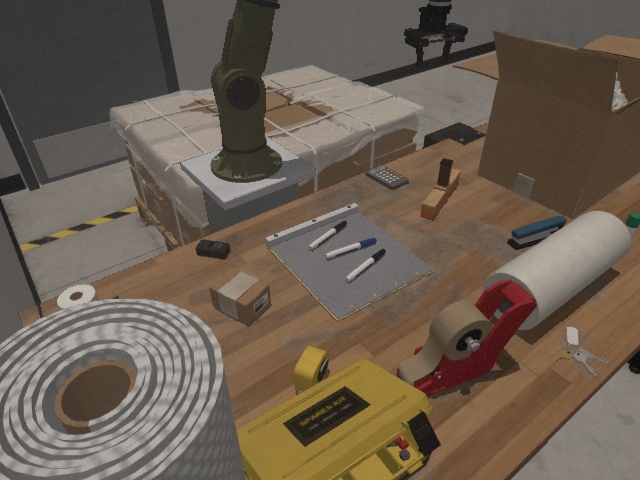

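The top view shows the board with its corners near (260,147), (372,149), (371,273) and (254,271), and the three markers on it. The rake is on the left with its cap at (149,229) and its head running (115,248)–(200,212). Next I'll convert these pixels to positions.

```bash
python3 - <<'E'
from h import *
im=cv2.imread("pics/top0.png")
a=cv2.resize(im[185:275,100:220],None,fx=6.6,fy=6.6,interpolation=cv2.INTER_CUBIC)
cv2.imwrite("pics/rk.png",a)
print("corn",ray("top",[(260,147),(372,149),(371,273),(254,271)],[.01,.01,.028,.028]).round(4))
print("rk",ray("top",[(115,248),(200,212),(149,229)],[.048,.048,.116]).round(4))
m=ray("top",[(283,190),(338,180),(278,210),(334,216),(284,250),(340,238)],.018);print(m.round(4))
# rake cap outline etc
print("others",ray("top",[(177,303),(418,297),(431,214)],[.015,.022,.057]).round(3))
E
```

```text
corn [[ 0.6985  0.0786  0.01  ]
 [ 0.6854 -0.188   0.01  ]
 [ 0.3917 -0.1739  0.028 ]
 [ 0.4033  0.0951  0.028 ]]
rk [[0.4633 0.421  0.048 ]
 [0.5416 0.2159 0.048 ]
 [0.4988 0.3163 0.116 ]]
[[ 0.5915  0.0249  0.018 ]
 [ 0.6114 -0.1047  0.018 ]
 [ 0.5445  0.0375  0.018 ]
 [ 0.5267 -0.0928  0.018 ]
 [ 0.4506  0.0255  0.018 ]
 [ 0.4749 -0.1053  0.018 ]]
others [[ 0.332  0.281  0.015]
 [ 0.333 -0.281  0.022]
 [ 0.521 -0.313  0.057]]
```

View pics/rk.png

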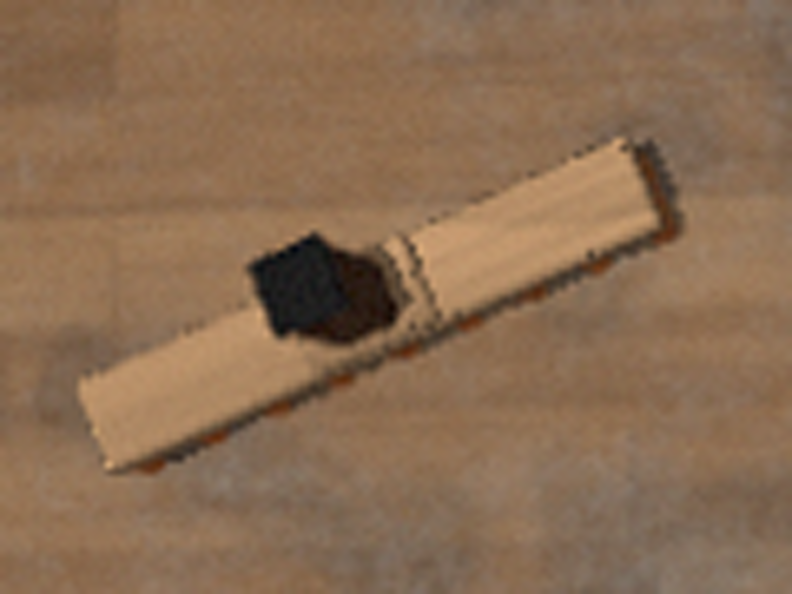

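The crop shows the rake head corners at (80,382), (110,470), (628,140) and (662,227), and the cap corners at (250,267), (315,234), (342,300) and (278,335). Both are enough for the pose.

```bash
python3 - <<'E'
from h import *
f=lambda p:np.array(p)/6.6+[100-.4,185-.4]
h=ray("top",f([(80,382),(110,470),(662,227),(628,140)]),.048);c=ray("top",f([(250,267),(315,234),(342,300),(278,335)]),.116)
print(h.round(4),h.mean(0),c.mean(0))
d=(h[0]+h[1]-h[2]-h[3]);print(np.linalg.norm(d)/2,np.degrees(np.arctan2(-d[0],d[1])))
d=c[0]+c[3]-c[1]-c[2];print(np.degrees(np.arctan2(-d[0],d[1])))
E
```

```text
[[0.4765 0.4292 0.048 ]
 [0.445  0.4179 0.048 ]
 [0.5254 0.2162 0.048 ]
 [0.5564 0.2282 0.048 ]] [0.50079936 0.32286953 0.048     ] [0.50216078 0.326686   0.116     ]
0.21665023619752502 21.71276992325689
25.591503196847167
```

Request:
send_rows:
  rows:
    - {"x":15,"y":-35,"hand":87,"roll":-8}
    - {"x":15,"y":-35,"roll":-8}
    - {"x":15,"y":-35,"roll":-8}
    - {"x":15,"y":-35,"roll":-8}
    - {"x":15,"y":-35,"roll":-8}
    - {"x":30,"y":-30,"roll":-8}
    - {"x":40,"y":-30,"roll":-7.4}
    - {"x":40,"y":-30}
    - {"x":40,"y":-20}
    - {"x":40,"y":-20}

```text
schema error: expected keys hand, x, y, z, roll
```

Request:
send_rows:
  rows:
    - {"x":15,"y":-35,"z":0,"hand":87,"roll":-8}
    - {"x":15,"y":-35,"z":0,"hand":87,"roll":-8}
    - {"x":15,"y":-35,"z":0,"hand":87,"roll":-8}
    - {"x":15,"y":-35,"z":0,"hand":87,"roll":-8}
    - {"x":15,"y":-35,"z":0,"hand":87,"roll":-8}
    - {"x":30,"y":-30,"z":0,"hand":87,"roll":-8}
    - {"x":40,"y":-30,"z":0,"hand":87,"roll":-6.6}
    - {"x":40,"y":-30,"z":0,"hand":87,"roll":0}
    - {"x":40,"y":-20,"z":0,"hand":87,"roll":0}
    - {"x":40,"y":-20,"z":0,"hand":87,"roll":0}

```text
time: 1.1
position: [0.42, 0.325, 0.2923]
tool_rot: [-1.763, -2.6, -0.0]
ft_force: [-1.6, 1.4, -0.7]
grip_width: 1.004
grip_force: 0.0
```

Request:
send_rows:
  rows:
    - {"x":40,"y":0,"z":0,"hand":87,"roll":0}
    - {"x":41,"y":0,"z":0,"hand":87,"roll":0}
    - {"x":0,"y":0,"z":0,"hand":87,"roll":0}
    - {"x":0,"y":0,"z":0,"hand":87,"roll":0}

```text
time: 1.5
position: [0.4999, 0.326, 0.2912]
tool_rot: [-1.765, -2.599, 0.004]
ft_force: [-0.6, 0.6, -0.1]
grip_width: 1.002
grip_force: 0.0
```

```bash
python3 - <<'E'
from h import *
print(get_state()["position"]);c=proj("wrist",[(.501,.3245,.116),(.501,.3245,.048)]);print(c)
cv2.imwrite("pics/w1.png",get_image("wrist"))
E
```

```text
[0.4999296  0.32603722 0.29116004]
[[325.45903186 237.52961617]
 [325.44704892 219.63119853]]
```

View pics/w1.png

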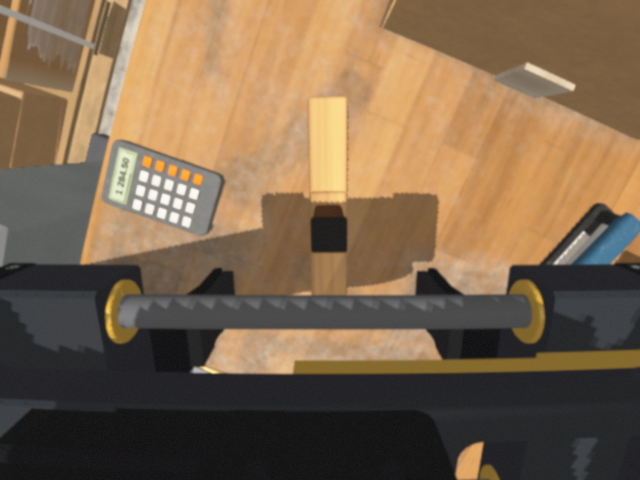

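The wrist view shows the cap centred at (329,234), against a predicted (325,237). The head runs vertically in the image, so the yaw matches.

```bash
python3 - <<'E'
from h import *
print(get_state()["position"],ray("wrist",[(329,234),(310,97),(347,97),(309.5,190),(346,190)],[.116,.048,.048,.048,.048]))
E
```

```text
[0.49895997 0.32672105 0.29151567] [[0.50154456 0.32881852 0.116     ]
 [0.44670022 0.42250973 0.048     ]
 [0.47692117 0.43454025 0.048     ]
 [0.47590289 0.34590655 0.048     ]
 [0.50739071 0.35844757 0.048     ]]
```

Request:
send_rows:
  rows:
    - {"x":1,"y":2,"z":-30,"hand":87,"roll":0}
    - {"x":0,"y":0,"z":-40,"hand":87,"roll":0}
    - {"x":0,"y":0,"z":-40,"hand":87,"roll":0}
    - {"x":0,"y":0,"z":-30,"hand":87,"roll":0}
    - {"x":0,"y":0,"z":-19,"hand":87,"roll":0}
    - {"x":0,"y":0,"z":0,"hand":60,"roll":0}
    - {"x":0,"y":0,"z":0,"hand":35,"roll":0}
    - {"x":0,"y":0,"z":0,"hand":15,"roll":0}
    - {"x":0,"y":0,"z":0,"hand":15,"roll":0}
    - {"x":0,"y":0,"z":0,"hand":15,"roll":0}
  force: 40

```text
time: 2.55
position: [0.5012, 0.329, 0.1345]
tool_rot: [1.763, 2.6, 0.003]
ft_force: [-0.2, 0.2, -0.3]
grip_width: 0.631
grip_force: 0.0
```

Request:
send_rows:
  rows:
    - {"x":0,"y":0,"z":0,"hand":15,"roll":0}
    - {"x":0,"y":0,"z":0,"hand":15,"roll":0}
    - {"x":0,"y":0,"z":0,"hand":15,"roll":0}
    - {"x":0,"y":0,"z":0,"hand":15,"roll":0}

```text
time: 2.95
position: [0.5009, 0.3286, 0.1332]
tool_rot: [1.763, 2.6, 0.001]
ft_force: [1.0, 0.5, -1.4]
grip_width: 0.304
grip_force: 40.0
```

Request:
send_rows:
  rows:
    - {"x":0,"y":0,"z":20,"hand":15,"roll":0}
    - {"x":0,"y":0,"z":25,"hand":15,"roll":0}
    - {"x":0,"y":0,"z":25,"hand":15,"roll":0}
    - {"x":20,"y":-30,"z":0,"hand":15,"roll":-4}
    - {"x":20,"y":-40,"z":0,"hand":15,"roll":-4}
    - {"x":20,"y":-40,"z":0,"hand":15,"roll":-4}
    - {"x":20,"y":-40,"z":0,"hand":15,"roll":-4}
    - {"x":20,"y":-40,"z":0,"hand":15,"roll":-4}
    - {"x":20,"y":-40,"z":0,"hand":15,"roll":-4.4}
    - {"x":20,"y":-40,"z":0,"hand":15,"roll":0}

```text
time: 3.95
position: [0.6408, 0.057, 0.2025]
tool_rot: [-2.274, -2.167, 0.002]
ft_force: [0.4, 0.2, -3.2]
grip_width: 0.299
grip_force: 40.0
```

Request:
send_rows:
  rows:
    - {"x":13,"y":-40,"z":0,"hand":15,"roll":0}
    - {"x":0,"y":-32,"z":0,"hand":15,"roll":0}
    - {"x":0,"y":-20,"z":0,"hand":15,"roll":0}
    - {"x":0,"y":0,"z":0,"hand":15,"roll":0}
    - {"x":0,"y":0,"z":0,"hand":15,"roll":0}

```text
time: 4.45
position: [0.6533, -0.0333, 0.2025]
tool_rot: [-2.273, -2.167, 0.001]
ft_force: [-0.4, -0.3, -2.5]
grip_width: 0.299
grip_force: 40.0
```

```bash
python3 - <<'E'
from h import *
s=get_state();print(s["time"],s["position"],s["tool_rot"],s["grip_force"])
a=get_image("top")[130:290,230:400];b=get_image("side")[120:330,230:470]
a=cv2.resize(a,(425,400));b=cv2.resize(b,(375,400));cv2.imwrite("pics/c1.png",np.hstack([a,b]))
E
```

```text
4.45 [ 0.65334585 -0.0333023   0.20248017] [-2.27282272e+00 -2.16674056e+00  8.07178571e-04] 39.99125864356756
```

View pics/c1.png

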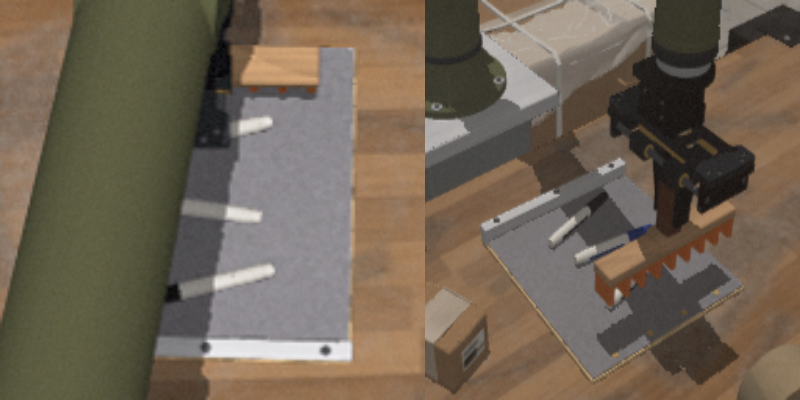

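Both views show the rake hanging upright beyond the farthest marker. I'll lower it to just above the bed and sweep slowly towards the fence.

Request:
send_rows:
  rows:
    - {"x":0,"y":0,"z":-20,"hand":15,"roll":0}
    - {"x":0,"y":0,"z":-20,"hand":15,"roll":0}
    - {"x":0,"y":0,"z":-12,"hand":15,"roll":0}
    - {"x":0,"y":0,"z":-6,"hand":15,"roll":0}
    - {"x":0,"y":0,"z":0,"hand":15,"roll":0}
    - {"x":0,"y":0,"z":0,"hand":15,"roll":0}

```text
time: 5.15
position: [0.6543, -0.0332, 0.1461]
tool_rot: [2.272, 2.169, 0.001]
ft_force: [-0.1, 0.2, -2.1]
grip_width: 0.306
grip_force: 40.0
```

Request:
send_rows:
  rows:
    - {"x":-8,"y":0,"z":0,"hand":15,"roll":0}
    - {"x":-8,"y":0.5,"z":0,"hand":15,"roll":0}
    - {"x":-8,"y":0.5,"z":0,"hand":15,"roll":0}
    - {"x":-8,"y":0.5,"z":0,"hand":15,"roll":0}
    - {"x":-8,"y":0.5,"z":0,"hand":15,"roll":0}
    - {"x":-8,"y":0.5,"z":0,"hand":15,"roll":0}
    - {"x":-8,"y":0.5,"z":0,"hand":15,"roll":0}
    - {"x":-8,"y":0.5,"z":0,"hand":15,"roll":0}
    - {"x":-8,"y":0.5,"z":0,"hand":15,"roll":0}
    - {"x":-8,"y":0,"z":0,"hand":15,"roll":0}

```text
time: 6.15
position: [0.5732, -0.0293, 0.1453]
tool_rot: [2.273, 2.169, 0.0]
ft_force: [1.3, -0.5, -3.2]
grip_width: 0.303
grip_force: 40.0
```

Request:
send_rows:
  rows:
    - {"x":-6,"y":0,"z":0,"hand":15,"roll":0}
    - {"x":-6,"y":0.5,"z":0,"hand":15,"roll":0}
    - {"x":-6,"y":0.5,"z":0,"hand":15,"roll":0}
    - {"x":-6,"y":0,"z":0,"hand":15,"roll":0}
    - {"x":-6,"y":0.5,"z":0,"hand":15,"roll":0}
    - {"x":-5,"y":0,"z":0,"hand":15,"roll":0}
    - {"x":-5,"y":0.5,"z":0,"hand":15,"roll":0}
    - {"x":-5,"y":0,"z":0,"hand":15,"roll":0}
    - {"x":0,"y":0,"z":0,"hand":15,"roll":0}
    - {"x":0,"y":0,"z":0,"hand":15,"roll":0}

```text
time: 7.15
position: [0.5288, -0.0274, 0.1453]
tool_rot: [2.273, 2.169, 0.0]
ft_force: [0.2, -1.0, -3.2]
grip_width: 0.302
grip_force: 40.0
```

```bash
python3 - <<'E'
from h import *
s=get_state();print(s["time"],s["position"],s["ft_force"],s["grip_force"])
a=get_image("top")[160:290,240:390];b=get_image("side")[170:320,250:450]
a=cv2.resize(a,(400,400),interpolation=2);b=cv2.resize(b,(400,400),interpolation=2);cv2.imwrite("pics/c2.png",np.hstack([a,b]))
E
```

```text
7.15 [ 0.52876937 -0.02739416  0.14534782] [ 0.20104192 -0.97855203 -3.17838063] 39.99089252203703
```

View pics/c2.png

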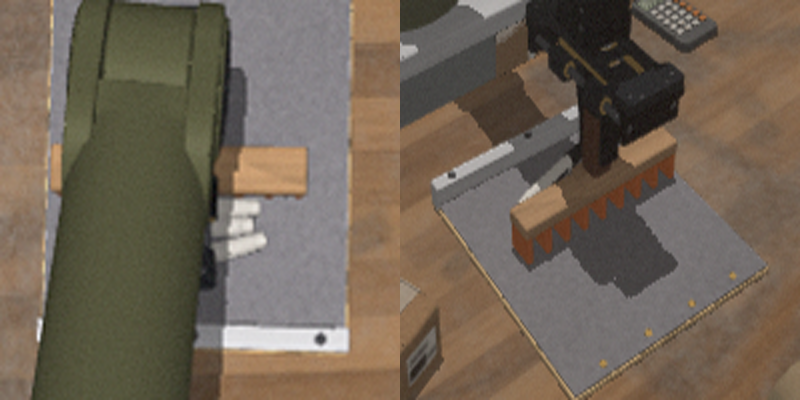

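The markers are bunched in front of the rake with a small gap to the fence. I'll continue slowly and watch the force.

Request:
send_rows:
  rows:
    - {"x":-4,"y":0.5,"z":0,"hand":15,"roll":0}
    - {"x":-4,"y":0,"z":0,"hand":15,"roll":0}
    - {"x":-4,"y":0,"z":0,"hand":15,"roll":0}
    - {"x":-4,"y":0.5,"z":0,"hand":15,"roll":0}
    - {"x":-4,"y":0,"z":0,"hand":15,"roll":0}
    - {"x":-4,"y":0.5,"z":0,"hand":15,"roll":0}
    - {"x":-3,"y":0,"z":0,"hand":15,"roll":0}
    - {"x":-3,"y":0,"z":0,"hand":15,"roll":0}
    - {"x":0,"y":0,"z":0,"hand":15,"roll":0}
    - {"x":0,"y":0,"z":0,"hand":15,"roll":0}

```text
time: 8.25
position: [0.4987, -0.0259, 0.1453]
tool_rot: [2.273, 2.169, 0.0]
ft_force: [-0.1, -0.3, -3.5]
grip_width: 0.3
grip_force: 40.0
```

Request:
send_rows:
  rows:
    - {"x":-2,"y":0,"z":0,"hand":15,"roll":0}
    - {"x":-2,"y":0,"z":0,"hand":15,"roll":0}
    - {"x":-2,"y":0,"z":0,"hand":15,"roll":0}
    - {"x":0,"y":0,"z":0,"hand":15,"roll":0}

```text
time: 8.65
position: [0.4924, -0.026, 0.1452]
tool_rot: [-2.273, -2.169, 0.0]
ft_force: [0.4, -0.5, -2.2]
grip_width: 0.305
grip_force: 40.0
```

```bash
python3 - <<'E'
from h import *
s=get_state();print(s["time"],s["position"],s["ft_force"],s["grip_force"])
a=get_image("top")[200:290,250:380];b=get_image("side")[190:290,255:405]
a=cv2.resize(a,(400,300),interpolation=2);b=cv2.resize(b,(400,300),interpolation=2);cv2.imwrite("pics/c3.png",np.hstack([a,b]))
E
```

```text
8.65 [ 0.49242605 -0.0259532   0.14524087] [ 0.4119144  -0.49556389 -2.18490488] 39.990825187414885
```

View pics/c3.png

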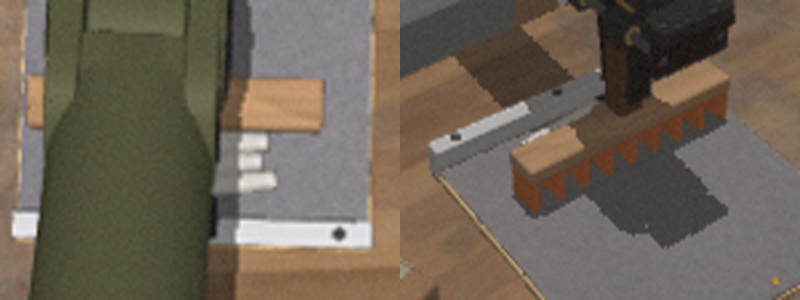

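The three markers are parallel, with a gap of a few mm left to the fence. I'll creep forward until I feel contact.

Request:
send_rows:
  rows:
    - {"x":-2,"y":0,"z":0,"hand":15,"roll":0}
    - {"x":-2,"y":0,"z":0,"hand":15,"roll":0}
    - {"x":-1,"y":0,"z":0,"hand":15,"roll":0}
    - {"x":0,"y":0,"z":0,"hand":15,"roll":0}

```text
time: 9.15
position: [0.4875, -0.0259, 0.1453]
tool_rot: [-2.273, -2.169, 0.0]
ft_force: [-0.0, -0.8, -2.8]
grip_width: 0.302
grip_force: 40.0
```

Request:
send_rows:
  rows:
    - {"x":-1,"y":0,"z":0,"hand":15,"roll":0}
    - {"x":-1,"y":0,"z":0,"hand":15,"roll":0}
    - {"x":-1,"y":0,"z":0,"hand":15,"roll":0}
    - {"x":0,"y":0,"z":0,"hand":15,"roll":0}

```text
time: 9.55
position: [0.4846, -0.0259, 0.1452]
tool_rot: [-2.273, -2.169, 0.0]
ft_force: [0.3, 0.1, -2.5]
grip_width: 0.304
grip_force: 40.0
```

Request:
send_rows:
  rows:
    - {"x":-1,"y":0,"z":0,"hand":15,"roll":0}
    - {"x":-1,"y":0,"z":0,"hand":15,"roll":0}
    - {"x":0,"y":0,"z":0,"hand":15,"roll":0}

```text
time: 9.85
position: [0.4826, -0.026, 0.1453]
tool_rot: [-2.273, -2.169, 0.0]
ft_force: [0.1, -0.5, -3.0]
grip_width: 0.306
grip_force: 40.0
```

```bash
python3 - <<'E'
from h import *
s=get_state();print(s["time"],s["position"],s["ft_force"],s["grip_force"])
a=get_image("top")[200:290,250:380];b=get_image("side")[190:290,255:405]
a=cv2.resize(a,(400,300),interpolation=2);b=cv2.resize(b,(400,300),interpolation=2);cv2.imwrite("pics/c4.png",np.hstack([a,b]))
E
```

```text
9.85 [ 0.48261304 -0.02596844  0.14526487] [ 0.07166611 -0.46062596 -3.02280501] 39.99107440933585
```

View pics/c4.png

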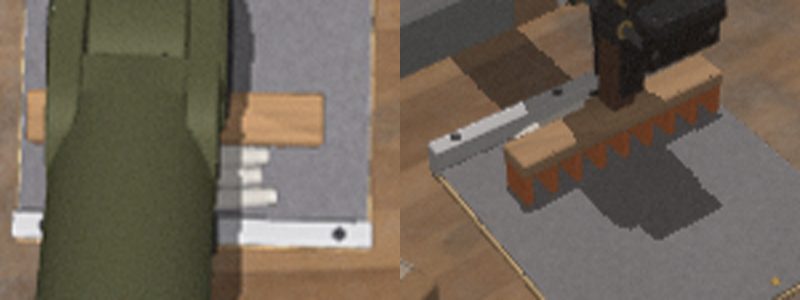

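A small gap may remain, so I'll keep creeping.

Request:
send_rows:
  rows:
    - {"x":-1,"y":0,"z":0,"hand":15,"roll":0}
    - {"x":-1,"y":0,"z":0,"hand":15,"roll":0}
    - {"x":-1,"y":0,"z":0,"hand":15,"roll":0}
    - {"x":0,"y":0,"z":0,"hand":15,"roll":0}

```text
time: 10.35
position: [0.4801, -0.0261, 0.1455]
tool_rot: [2.272, 2.168, 0.001]
ft_force: [1.0, -1.6, -2.5]
grip_width: 0.304
grip_force: 40.0
```

Request:
send_rows:
  rows:
    - {"x":-1,"y":0,"z":0,"hand":15,"roll":0}
    - {"x":-1,"y":0,"z":0,"hand":15,"roll":0}
    - {"x":0,"y":0,"z":0,"hand":15,"roll":0}
    - {"x":0,"y":0,"z":0,"hand":15,"roll":0}

```text
time: 10.75
position: [0.4774, -0.0258, 0.1451]
tool_rot: [-2.272, -2.168, 0.001]
ft_force: [0.5, -0.1, -1.3]
grip_width: 0.302
grip_force: 40.0
```

Request:
send_rows:
  rows:
    - {"x":-1,"y":0,"z":0,"hand":15,"roll":0}
    - {"x":-1,"y":0,"z":0,"hand":15,"roll":0}
    - {"x":0,"y":0,"z":0,"hand":15,"roll":0}

```text
time: 11.05
position: [0.4756, -0.0258, 0.1452]
tool_rot: [-2.273, -2.169, -0.0]
ft_force: [0.5, 0.4, -3.9]
grip_width: 0.302
grip_force: 40.0
```

Request:
send_rows:
  rows:
    - {"x":-1,"y":0,"z":0,"hand":15,"roll":0}
    - {"x":-1,"y":0,"z":0,"hand":15,"roll":0}
    - {"x":0,"y":0,"z":0,"hand":15,"roll":0}

```text
time: 11.35
position: [0.4747, -0.0259, 0.1458]
tool_rot: [2.271, 2.168, 0.003]
ft_force: [4.4, -0.2, -2.9]
grip_width: 0.303
grip_force: 40.0
```

```bash
python3 - <<'E'
from h import *
s=get_state();print(s["time"],s["position"],s["ft_force"],s["grip_force"])
a=get_image("top")[200:290,250:380];b=get_image("side")[190:290,255:405]
a=cv2.resize(a,(400,300),interpolation=2);b=cv2.resize(b,(400,300),interpolation=2);cv2.imwrite("pics/c5.png",np.hstack([a,b]))
E
```

```text
11.35 [ 0.47473684 -0.02585446  0.14579225] [ 4.42030722 -0.23766649 -2.93308697] 40.01935422420502
```

View pics/c5.png

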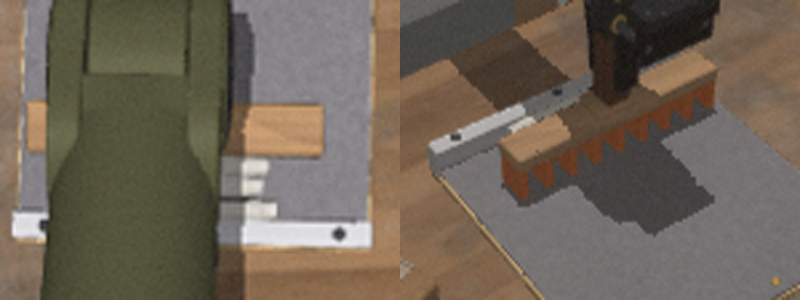

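The wrist reads 4.4 N with the markers packed side by side against the fence. Now I'll back off, lift, and carry the rake back to its place.

Request:
send_rows:
  rows:
    - {"x":1,"y":0,"z":0,"hand":15,"roll":0}
    - {"x":2,"y":0,"z":0,"hand":15,"roll":0}
    - {"x":4,"y":0,"z":0,"hand":15,"roll":0}
    - {"x":8,"y":0,"z":0,"hand":15,"roll":0}
    - {"x":15,"y":0,"z":0,"hand":15,"roll":0}
    - {"x":0,"y":0,"z":15,"hand":15,"roll":0}
    - {"x":0,"y":0,"z":25,"hand":15,"roll":0}
    - {"x":0,"y":0,"z":25,"hand":15,"roll":0}
    - {"x":0,"y":20,"z":0,"hand":15,"roll":0}
    - {"x":0,"y":40,"z":0,"hand":15,"roll":4}

```text
time: 12.45
position: [0.5044, 0.0311, 0.2111]
tool_rot: [2.201, 2.24, -0.001]
ft_force: [0.6, 0.9, -3.2]
grip_width: 0.304
grip_force: 40.0
```

Request:
send_rows:
  rows:
    - {"x":-3,"y":40,"z":0,"hand":15,"roll":4}
    - {"x":0,"y":40,"z":0,"hand":15,"roll":4}
    - {"x":0,"y":40,"z":0,"hand":15,"roll":4}
    - {"x":0,"y":40,"z":0,"hand":15,"roll":4}
    - {"x":0,"y":40,"z":0,"hand":15,"roll":4.4}
    - {"x":0,"y":40,"z":0,"hand":15,"roll":0}
    - {"x":0,"y":35,"z":0,"hand":15,"roll":0}
    - {"x":0,"y":19.5,"z":0,"hand":15,"roll":0}
    - {"x":0,"y":0,"z":0,"hand":15,"roll":0}
    - {"x":0,"y":0,"z":0,"hand":15,"roll":0}

```text
time: 13.45
position: [0.5009, 0.3274, 0.2095]
tool_rot: [1.763, 2.599, -0.004]
ft_force: [0.2, -0.7, -2.5]
grip_width: 0.304
grip_force: 40.0
```

```bash
python3 - <<'E'
from h import *
s=get_state();print(s["time"],s["position"],s["ft_force"],s["grip_force"])
a=get_image("top")[200:290,250:380];b=get_image("side")[190:290,255:405]
a=cv2.resize(a,(400,300),interpolation=2);b=cv2.resize(b,(400,300),interpolation=2);cv2.imwrite("pics/c6.png",np.hstack([a,b]))
E
```

```text
13.45 [0.50089685 0.32738002 0.20949401] [ 0.24739348 -0.67187491 -2.48732992] 39.988719038665295
```

View pics/c6.png

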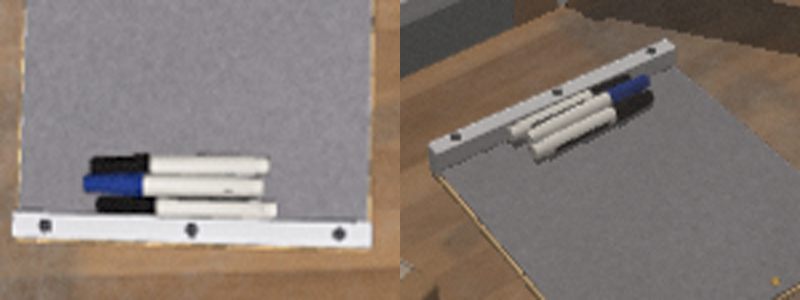

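The markers lie flat and parallel against the fence. A quick numeric check of their positions and angles before I let go of the rake:

```bash
python3 - <<'E'
from h import *
f=lambda p:np.array(p)/[400/130,300/90]+[250-.35,200-.35]
p=ray("top",f([(91,164),(270,165),(83,183),(264,187),(95,204),(276,210)]),.018)
fi=ray("top",f([(13,212),(371,220)]),.028)
x=np.array([np.cos(np.radians(-2.7)),np.sin(np.radians(-2.7))])
fx=(fi[:,:2]@x).mean()
for i in range(3):
    a,b=p[2*i],p[2*i+1];d=a-b
    print("dist from fence mm",1e3*((a+b)[:2]/2@x-fx),"len",np.linalg.norm(d),"yaw",np.degrees(np.arctan2(-d[0],d[1])))
d=fi[0]-fi[1];print("fence yaw",np.degrees(np.arctan2(-d[0],d[1])))
# side view: same via marker end points
g=lambda p:np.array(p)/[400/150,3]+[255-.3,190-.3]
q=ray("side",g([(537,152),(650,100),(516,133),(632,78)])-np.array([150,0]),.018)
for k in (0,2):print("side",q[k],q[k+1])
E
```

```text
dist from fence mm 36.06696881893734 len 0.13508440151103202 yaw -1.8487187272506067
dist from fence mm 21.680653112561732 len 0.1365509497013955 yaw -2.703172510713842
dist from fence mm 6.562500726690789 len 0.13642727140759955 yaw -3.2775113126567894
fence yaw -2.704795549607433
side [ 0.44943567 -0.09141619  0.018     ] [0.45651121 0.03534798 0.018     ]
side [ 0.41702207 -0.09189414  0.018     ] [0.42089749 0.04240756 0.018     ]
```

Request:
send_rows:
  rows:
    - {"x":0,"y":0,"z":-25,"hand":15,"roll":0}
    - {"x":0,"y":0,"z":-25,"hand":15,"roll":0}
    - {"x":0,"y":0,"z":-12,"hand":15,"roll":0}
    - {"x":0,"y":0,"z":-6,"hand":15,"roll":0}
    - {"x":0,"y":0,"z":0,"hand":15,"roll":0}
    - {"x":0,"y":0,"z":0,"hand":15,"roll":0}

```text
time: 14.15
position: [0.5015, 0.3287, 0.1434]
tool_rot: [1.763, 2.599, 0.003]
ft_force: [1.3, 0.1, -3.3]
grip_width: 0.304
grip_force: 40.0
```

Request:
send_rows:
  rows:
    - {"x":0,"y":0,"z":-4,"hand":15,"roll":0}
    - {"x":0,"y":0,"z":-3,"hand":15,"roll":0}
    - {"x":0,"y":0,"z":-1.5,"hand":15,"roll":0}
    - {"x":0,"y":0,"z":0,"hand":15,"roll":0}
    - {"x":0,"y":0,"z":0,"hand":15,"roll":0}

```text
time: 14.65
position: [0.5008, 0.3286, 0.1338]
tool_rot: [1.763, 2.6, 0.0]
ft_force: [-0.5, 0.5, -3.0]
grip_width: 0.301
grip_force: 40.0
```

Request:
send_rows:
  rows:
    - {"x":0,"y":0,"z":-0.5,"hand":15,"roll":0}
    - {"x":0,"y":0,"z":-0.5,"hand":15,"roll":0}
    - {"x":0,"y":0,"z":0,"hand":15,"roll":0}
    - {"x":0,"y":0,"z":0,"hand":15,"roll":0}

```text
time: 15.05
position: [0.5009, 0.3289, 0.1332]
tool_rot: [1.763, 2.6, 0.001]
ft_force: [-0.7, 0.8, 0.9]
grip_width: 0.303
grip_force: 40.0
```

Contact with the bench. Now I'll open slowly and retreat upward.

Request:
send_rows:
  rows:
    - {"x":0,"y":0,"z":0,"hand":28,"roll":0}
    - {"x":0,"y":0,"z":0,"hand":40,"roll":0}
    - {"x":0,"y":0,"z":0,"hand":60,"roll":0}
    - {"x":0,"y":0,"z":0,"hand":80,"roll":0}
    - {"x":0,"y":0,"z":0,"hand":80,"roll":0}
    - {"x":0,"y":0,"z":0,"hand":80,"roll":0}
    - {"x":0,"y":0,"z":20,"hand":80,"roll":0}
    - {"x":0,"y":0,"z":40,"hand":80,"roll":0}
    - {"x":0,"y":0,"z":40,"hand":80,"roll":0}
    - {"x":0,"y":0,"z":30,"hand":80,"roll":0}

```text
time: 16.05
position: [0.5013, 0.3287, 0.2655]
tool_rot: [1.763, 2.599, 0.004]
ft_force: [0.0, 0.9, -0.5]
grip_width: 0.911
grip_force: 0.0
```

Request:
send_rows:
  rows:
    - {"x":0,"y":0,"z":20,"hand":80,"roll":0}
    - {"x":0,"y":0,"z":0,"hand":80,"roll":0}
    - {"x":0,"y":0,"z":0,"hand":80,"roll":0}
    - {"x":0,"y":0,"z":0,"hand":80,"roll":0}

```text
time: 16.45
position: [0.5001, 0.3282, 0.2811]
tool_rot: [-1.763, -2.6, 0.004]
ft_force: [0.5, -0.1, 0.7]
grip_width: 0.918
grip_force: 0.0
```

```bash
python3 - <<'E'
from h import *
s=get_state();print(s["time"],s["position"],s["ft_force"],s["grip_width"])
cv2.imwrite("pics/c7.png",np.hstack([cv2.resize(get_image("side")[100:300,240:540],(400,267)),cv2.resize(get_image("wrist"),(356,267))]))
E
```

```text
16.45 [0.50011659 0.32820671 0.28106217] [ 0.46916371 -0.12139801  0.65626636] 0.9181404987519122
```

View pics/c7.png

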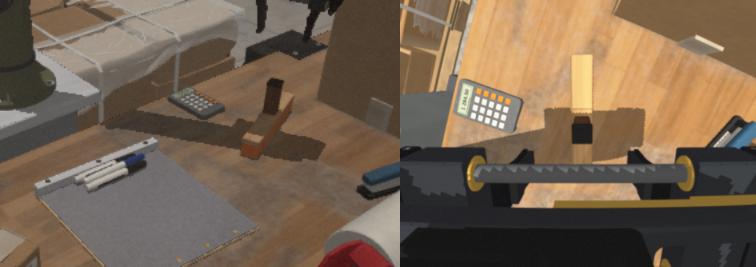

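The rake stands upright and released, off the board. The markers are still in rows at the fence, and the gripper is clear.

```bash
python3 -c "
from bench import *
print(close_job())"
```

```text
the job is handed in; nothing more can be done
None
```

The job is handed in, verdict not shown: the three markers lie flat in parallel rows against the fence, and the rake stands upright and released on the bench, off the board.

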